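# Clamp a spare breaker with the slip-clutch knob

## Task

Set the narrow spare breaker lever-up into the clamping nest between the two jaws, then turn the nest's round knob clockwise, re-gripping as needed, until the jaw has it clamped and the knob's slip clutch gives. Go on only for two or three clicks (the red line on the knob then stands ahead of the one on the collar under it by roughly an eighth of a turn, never more than a sixth), and let go. Work gently, do not force the breaker into the nest, and leave the other things where they are.

Things in the scene. Friction and masses are not known exactly. Their poses are not given: they have to be found in the camera images.
- breaker: Narrow (single-pole) white spare breaker, loose, 0.08 to 0.17 kg, standing on its back with its black toggle lever up. Origin: centre of its underside; z up. 82 mm long along its x, 17 mm wide along its y (flat sides: grasp these), body 60 mm high in the middle, with lever 69 mm. It may go into the nest either way round.
- nest: Clamping nest: aluminium plate 212 x 70 mm, 10 mm thick, bolted to the counter. Origin: on the counter, under the middle of the nest; z up; x runs along the plate from the knob towards the fixed jaw. Blue housing under the knob: x -134 to -84 mm, 56 mm wide, top 42 mm above the counter. Knob axis: vertical at x = -108 mm, y = 0.
- nest_floor (a point): Middle of the nest's floor, 10 mm above the counter, axes as the nest. The breaker stands here, its length along x, between two black guide rails: 56 mm long along x and centred, inner faces at y = -10.5 and +10.5 mm, tops 14 mm above the floor. Set down with its middle here, it clears both jaws.
- fixed_jaw (a point): Middle of the face of the fixed dark steel jaw, x = +45 mm in the nest, 27 mm above the counter; 44 mm wide. Opposite it is the moving bright steel jaw, 36 mm wide; both tops 42 mm above the counter. It starts open by an unmeasured 10 to 26 mm more than the breaker's length and slides along the nest's x, 11 mm towards the fixed jaw per radian that the collar turns clockwise from above.
- collar: Aluminium collar on the knob's shaft, 54 mm across, right under the knob, top 47.5 mm above the counter. Origin on the shaft axis; z up; x points along the short red line on its top. It turns stiffly (about 0.16 N m), stays where it is left and drives the moving jaw. The knob drives it through the slip clutch.
- knob_mark (a point): Red line on top of the black knob: point 15 mm from the axis, 92 mm above the counter. At the start it is right over the collar's red line; how far it stands clockwise ahead of that is the clutch's slip. The clutch slips at about 0.30 N m, smoothly, only once the breaker stops the jaw (then clamped with about 12 N), and stays where left. One click = 15 degrees.
- knob_grip (a point): Point on the knob's vertical axis at the height to grip, 74 mm above the counter. The knob is a round cylinder 40 mm in diameter, from 50 to 92 mm above the counter; it does not rise or fall as it turns. A grip of 20 to 30 N across it is enough.
- double_breaker: A wider (double-pole) white spare breaker, 82 x 35 x 69 mm, loose; bystander. Origin: centre of underside. It and the narrow breaker may stand in each other's place.
- multimeter: Orange and black multimeter lying flat, 149 x 75 x 41 mm, loose; bystander. Origin: centre of underside.
- screwdriver: Yellow screwdriver lying down, 168 mm long along its y, handle 27 mm thick; bystander.
- tape_measure: Black and yellow tape measure standing on its base, 37 x 74 x 64 mm; bystander.
Mind the look-alikes: they are no part of the job. There is more than one size of the breaker; the job needs the larger.

How it is judged:
On the way, in this order (a step that is already met when the one before it is completed fails the run):
1. the narrow breaker stands down on the plate between the guide rails and jaws, let go, not yet clamped (z of breaker in the frame of nest between 0.008 and 0.0125 m and x of breaker in the frame of nest between -0.022 and 0.012 m and y of breaker in the frame of nest between -0.004 and 0.004 m and angle between breaker's own z axis and vertical below 0.08 rad and contact force between the fingers and breaker below 0.1 N and contact force between breaker and nest below 6 N), for 0.2 s.
2. the knob is turned clockwise until the breaker is clamped and the clutch has slipped (contact force between breaker and nest above 8 N and y of knob_mark in the frame of collar below -0.0051 m), for 0.1 s.
At the end, for the whole second after the job is handed in: The narrow breaker stands upright (0.08 rad), down on the nest's plate (2.5 mm), between the rails, in line with the nest (0.1 rad), clamped (floor and jaws press on it with over 8 N in sum); the knob's red line is 20 to 72 degrees clockwise ahead of the collar's; all at rest (all of step 2 and x of knob_mark in the frame of collar above 0.0047 m and z of breaker in the frame of nest between 0.008 and 0.0125 m and y of breaker in the frame of nest between -0.004 and 0.004 m and angle between the x axis of breaker and the x axis of nest, either way round below 0.1 rad and angle between breaker's own z axis and vertical below 0.08 rad and linear speed of breaker below 0.01 m/s); the robot touches nothing.
It fails at once if the knob is wound on through the clutch by more than about 120 degrees (x of knob_mark in the frame of collar below -0.0075 m).
It fails at once if the breaker is pressed into or against the nest with more than 60 N (clamping alone makes about 27 N, both jaws added up) (contact force between breaker and nest above 60 N).
It fails at once if a bystander is moved by more than 30 mm (distance of any of double_breaker, multimeter, screwdriver, tape_measure from where it was at the start of the episode above 0.03 m).
It also fails if it takes over 72 s, if anything falls off the work surface, if the arm or the gripper's body presses on something with over 40 N, if the wrist force passes 120 N, or if a joint passes its speed limit or range.

## Robot

A 6-joint arm with a two-finger parallel gripper is mounted at the origin on a cart in front of the work surface, level with it; the furniture and walls round the work are solid. World frame = base frame: x ahead of the robot, y to its left, z up, the work surface at z = 0. Lengths are in m, angles in rad, forces in N, time in s.
With the tool pointing down it reaches from about 0.3 to 0.775 m from the base axis. Payload 14.6 kg.
Tool frame: the origin (TCP) lies on the centre line of the jaws, within the pads' length; the fingertips stand 22 mm ahead of it and the grasp point (between the pads) lies 3 mm ahead of it; z points along the fingers, y is the line along which they close (so a half turn about z gives the same grasp; the last joint's range is limited). The gripper opens to 94 mm and grips with 3 to 60 N. Pads are 16 mm wide; open, the fingers measure 119 mm over their backs; the gripper's body (75 mm by 177 mm) begins 78 mm behind the grasp point.
Start: joints at [1.077, 0.3, 1.521, -0, 1.321, -0.067], TCP at [0.228, 0.501, 0.194] pointing down, gripper open.
Joint ranges: [-3.03, 3.03], [-0.79, 2.21], [0.23, 2.52], [-1.04, 4.18], [0, 3.07], [-2.55, 2.55]. Speed limits (rad/s): [2.22, 2.22, 2.57, 3.14, 3.14, 3.14].

## Interface

Orientations are given as a rotation vector (axis times angle).
In Python, from station import r gives the robot as it stands. The module is installed in compiled form; this text tells all that it offers.
- The arm moves only by the tool carry_out, never from a script. Its argument "targets" is one flat list of numbers, 6 for each row, row after row: the shift along the tool's x, y, z scaled (see below), then the turn, a rotation vector about the tool's x, y, z scaled (see below). In form: [x, y, z, rx, ry, rz, x, y, z, rx, ry, rz, ...]. A call has exactly 8 rows; each row shifts and turns the commanded pose from where the row before left it, along the tool's axes as they then stand; what a row does not reach is not made up. The controller multiplies each number of a shift by 0.02 m and each number of a turn by 0.08 rad. A row lasts 1/10 s, in which the tool goes at most 50 mm and 8.59 degrees, less where a joint would pass 70% of its speed; a pose out of reach is approached as far as the arm can. A call with a number of a shift or a turn outside -1 to 1 is refused whole. A call with a gripper value outside its range is refused whole. "fingers" is the finger opening in mm, from 0 to 94, set as the call begins (left out, the last holds). The fingers move at their own pace and stop on an object; "newtons" is the grip in N (left out, the last holds). Time passes only in rows, so rows that do not move let the fingers close, or fill a call up. It gives the time, the measured TCP pose, the force, the opening and the grip force at its end, in the units of the state.
- r.sense(): the state, without advancing time (a new reading comes with each control period).
- r.capture(name): name is "scene" or "side" or "wrist"; returns the picture (384x512x3 uint8, blue, green, red); there is no depth.
- r.camera_info(name): a dict with "fx", "fy", "cx", "cy" (pixels), "dist" ([k1, k2, p1, p2, k3] as OpenCV has them; the pictures are not rectified), "cam_to_world" (4x4, takes a point from camera to world coordinates). Camera axes: x right, y down, z forward; pixel columns grow to the right and rows downward; lengths in m; the calibration is good to about 2 mm. A picture is of the moment at which its call begins: read the wrist's pose just before it. camera_info takes no time and is no camera call; for the wrist camera it gives the pose at the moment of the call.
- r.sign_off(): hands the job in; it is judged then, once.
The state is a dict: "time": time; "q": joint angles; "joint_vel": joint speeds; "joint_torque": joint torques, N m; "tool_pos": TCP position; "tool_rot": TCP orientation; "ft_force": force on the tool from outside, world axes, zero at the start; "ft_torque": the same for the moment, N m; "finger_gap": finger opening in m; "gripper_force": force on a finger pad.
Only numpy, scipy, OpenCV 4.12 (cv2) and the standard library are available. Lean on these libraries where they do the work, as an engineer would, in place of code of your own. Each camera call takes 0.05 s, during which the arm holds its last target. There are 200 camera calls.

## Working session

There is one attempt and no reset: what is moved stays moved. The work goes in short steps, Python scripts to look and compute and a tool call to move; the robot and the scene stay as the last step left them, time stands still between calls to the robot, and variables do not carry over. Pictures are saved under pics/ and viewed, at most 10 in all, crops included, and the job is handed in when it is done.

Besides the shell and the picture viewer there is one more tool, called after "Emit:" by a JSON object that holds its "method" and its "body", one argument or row to a line. carry_out: Moves the arm, as the interface text tells. Its arguments: {"type":"object","properties":{"targets":{"type":"array","items":{"type":"number","minimum":-1,"maximum":1}},"fingers":{"type":"number"},"newtons":{"type":"number"}},"required":["targets"]}

```bash
mkdir -p pics; ls
python3 - <<'E'
from station import r
import cv2,numpy as np
s=r.sense();print(s['time'],s['tool_pos'],s['tool_rot'],s['finger_gap'])
a=r.capture("scene");b=r.capture("side");c=r.capture("wrist")
for n,i in zip(("scene","side","wrist"),(a,b,c)):
    cv2.imwrite(f"pics/{n}0.png",i); 
    k=r.camera_info(n);print(n,k['fx'],k['fy'],k['cx'],k['cy'],k['dist'],np.round(k['cam_to_world'],3).tolist())
E
```

```text
pics
0.0 [0.22754244 0.50040557 0.19387749] [-6.65225992e-01 -3.07005828e+00  1.77140035e-03] 0.09389538466094768
scene 448.8450325829443 448.8450325829443 253.8639005254007 185.6260887071906 [-0.04283191  0.          0.          0.          0.        ] [[0.431, -0.661, 0.614, -0.203], [-0.902, -0.327, 0.281, -0.296], [0.016, -0.675, -0.738, 0.961], [0.0, 0.0, 0.0, 1.0]]
side 472.7631577450975 472.7631577450975 252.5462134737308 189.71966235655603 [-0.17774538  0.          0.          0.          0.        ] [[0.911, -0.221, 0.348, 0.032], [-0.412, -0.493, 0.766, -1.074], [0.002, -0.841, -0.541, 0.866], [0.0, 0.0, 0.0, 1.0]]
wrist 337.3149271096032 337.3149271096032 253.52802373072146 197.50205143591964 [0.03242489 0.         0.         0.         0.        ] [[0.413, 0.886, 0.209, 0.168], [0.911, -0.402, -0.095, 0.528], [-0.0, 0.229, -0.973, 0.384], [0.0, 0.0, 0.0, 1.0]]
```

View pics/scene0.png

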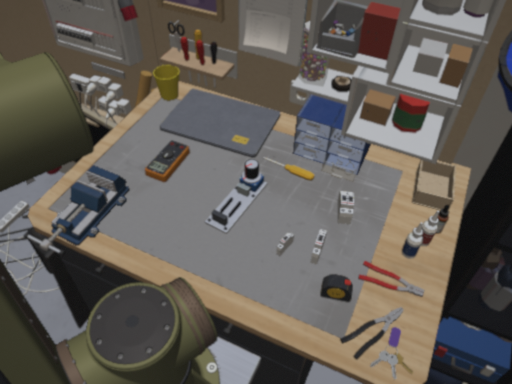

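View pics/side0.png

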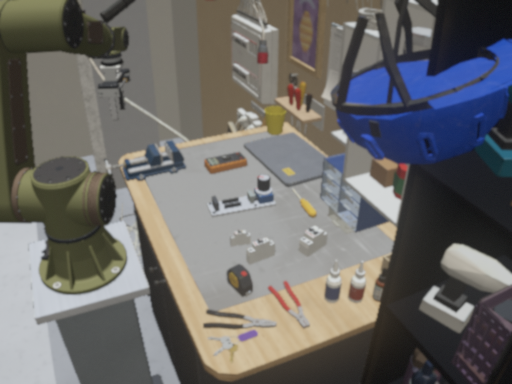

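The scene view shows three white breaker-like objects: (346,204) is wide, so the double-pole. (319,244) is narrow and long, and (286,241) is narrow and short, so a smaller look-alike. The larger narrow one at (319,244) fits, and I'll confirm it in an enlarged crop. The nest is at (238,200) with its knob at (252,172).

```bash
cat > h.py <<'E'
import numpy as np,cv2
from station import r
def KD(k): return np.array([[k['fx'],0,k['cx']],[0,k['fy'],k['cy']],[0,0,1]]),np.array(k['dist'])
def ray(k,px,z):
    K,D=KD(k);u=cv2.undistortPoints(np.array(px,float).reshape(-1,1,2),K,D).reshape(-1,2)
    T=np.array(k['cam_to_world']);d=np.c_[u,np.ones(len(u))]@T[:3,:3].T
    z=np.broadcast_to(z,len(u));t=(z-T[2,3])/d[:,2];return T[:3,3]+d*t[:,None]
def proj(k,P):
    K,D=KD(k);W=np.linalg.inv(np.array(k['cam_to_world']))
    return cv2.projectPoints(np.array(P,float).reshape(-1,1,3),cv2.Rodrigues(W[:3,:3])[0],W[:3,3],K,D)[0].reshape(-1,2)
E
python3 - <<'E'
import cv2,numpy as np
a=cv2.imread('pics/scene0.png');b=cv2.imread('pics/side0.png')
A=cv2.resize(a[150:270,200:360],None,fx=5,fy=5,interpolation=cv2.INTER_CUBIC)
cv2.imwrite('pics/crop0.png',A)
E
```

```text
(no output)
```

View pics/crop0.png

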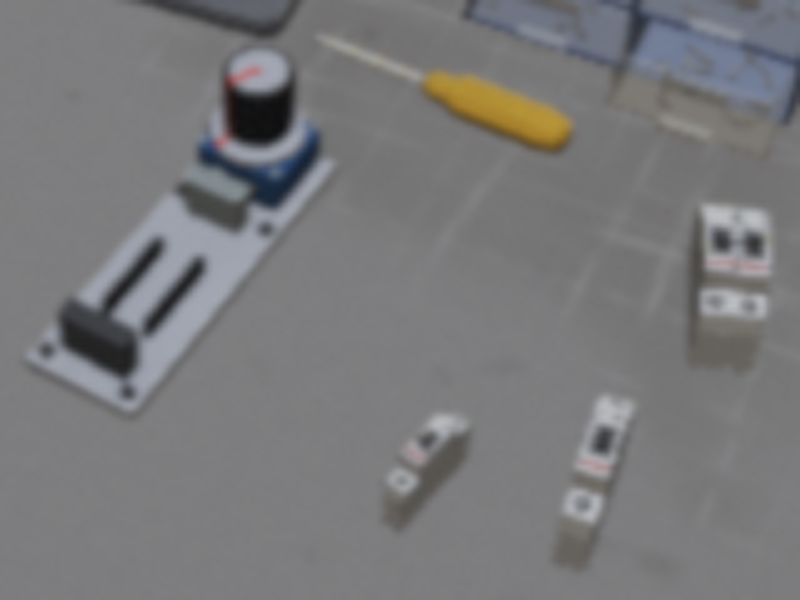

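The crop confirms it: (602,480) in the crop is the long narrow single-pole breaker with one toggle, (425,470) is a shorter copy, and (735,270) is the double. Next I'll compute positions.

Run:
```python
from h import *
k=r.camera_info("scene")
c=lambda *p:np.array(p,float)/5+[200-.4,150-.4]
def p(n,px,z):
    P=ray(k,c(*px),z);print(n,np.round(P[:,:2],4).tolist());return P
p('lever',[(602,440)],.067)
f=p('front bottom',[(555,557),(588,567)],0)
p('small lever',[(428,440)],.05)
p('double lever',[(737,242)],.065)
pl=p('plate L,B,R',[(28,358),(133,408),(335,160)],.010)
d=pl[2]-pl[1];print('len',np.linalg.norm(d),'yaw',np.arctan2(d[1],d[0]),'w',np.linalg.norm(pl[0]-pl[1]))
kn=p('knob top',[(259,72)],.092)
p('marks knob',[(260,70),(230,82)],.092)
p('rails ends top',[(160,240),(107,308),(204,260),(148,333)],.024)
p('fixed jaw top',[(65,303),(135,345)],.042)
p('moving jaw top face',[(180,185),(247,203)],.042)
```

```text
lever [[0.4571, -0.1757]]
front bottom [[0.4274, -0.1701], [0.4292, -0.1872]]
small lever [[0.4313, -0.0952]]
double lever [[0.6122, -0.1961]]
plate L,B,R [[0.4142, 0.1269], [0.4097, 0.061], [0.6191, 0.0395]]
len 0.21045278555881722 yaw -0.10214353850554202 w 0.06604495225921392
knob top [[0.5898, 0.0754]]
marks knob [[0.5914, 0.0756], [0.5757, 0.0862]]
rails ends top [[0.509, 0.0963], [0.4535, 0.0995], [0.5068, 0.068], [0.448, 0.0718]]
fixed jaw top [[0.434, 0.1134], [0.4255, 0.0671]]
moving jaw top face [[0.536, 0.0974], [0.5404, 0.0583]]
```

Emit:
{"method": "carry_out", "body": {
  "targets": [-0.89, -0.92, 0, 0, 0, 0, -0.89, -0.92, 0, 0, 0, 0, -0.89, -0.92, 0, 0, 0, 0, -0.89, -0.92, 0, 0, 0, 0, -0.89, -0.92, 0, 0, 0, 0, -0.89, -0.92, 0, 0, 0, 0, -0.89, -0.92, 0, 0, 0, 0, -0.89, -0.92, 0, 0, 0, 0],
  "fingers": 94
}}

```text
time: 0.95
tool_pos: [0.2965, 0.3067, 0.1943]
tool_rot: [-0.665, -3.07, 0.0]
ft_force: [1.1, 0.1, -0.8]
finger_gap: 0.0938
gripper_force: 0.0
```

Emit:
{"method": "carry_out", "body": {
  "targets": [-0.89, -0.92, 0, 0, 0, 0, -0.89, -0.92, 0, 0, 0, 0, -0.89, -0.92, 0, 0, 0, 0, -0.89, -0.92, 0, 0, 0, 0, -0.89, -0.92, 0, 0, 0, 0, -0.89, -0.92, 0, 0, 0, 0, -0.89, -0.92, 0, 0, 0, 0, -0.89, -0.92, 0, 0, 0, 0]
}}

```text
time: 1.75
tool_pos: [0.3652, 0.1137, 0.1944]
tool_rot: [-0.665, -3.07, 0.0]
ft_force: [-0.4, 0.5, -0.5]
finger_gap: 0.0939
gripper_force: 0.0
```

Emit:
{"method": "carry_out", "body": {
  "targets": [-0.89, -0.92, 0, 0, 0, 0, -0.89, -0.92, 0, 0, 0, 0, -0.89, -0.92, 0, 0, 0, 0, -0.89, -0.92, 0, 0, 0, 0, -0.89, -0.92, 0, 0, 0, 0, -0.89, -0.92, 0, 0, 0, 0, -0.89, -0.92, 0, 0, 0, 0, -0.89, -0.92, 0, 0, 0, 0]
}}

```text
time: 2.55
tool_pos: [0.4339, -0.0792, 0.1943]
tool_rot: [-0.665, -3.07, -0.0]
ft_force: [0.1, -0.6, 0.8]
finger_gap: 0.0941
gripper_force: 0.0
```

Emit:
{"method": "carry_out", "body": {
  "targets": [-0.89, -0.92, 0, 0, 0, 0, -0.89, -0.92, 0, 0, 0, 0, -0.89, -0.92, 0, 0, 0, 0, -0.89, -0.92, 0, 0, 0, 0, 0, 0, 0, 0, 0, -1, 0, 0, 0, 0, 0, -1, 0, 0, 0, 0, 0, -1, 0, 0, 0, 0, 0, -1]
}}

```text
time: 3.35
tool_pos: [0.468, -0.1747, 0.1942]
tool_rot: [-0.163, -3.137, -0.0]
ft_force: [-0.5, -0.1, 0.0]
finger_gap: 0.0941
gripper_force: 0.0
```

Emit:
{"method": "carry_out", "body": {
  "targets": [0, 0, 0, 0, 0, -1, 0, 0, 0, 0, 0, -1, 0, 0, 0, 0, 0, -0.6, 0, 0, 0, 0, 0, 0, 0, 0, 0, 0, 0, 0, 0, 0, 0, 0, 0, 0, 0, 0, 0, 0, 0, 0, 0, 0, 0, 0, 0, 0]
}}

```text
time: 4.15
tool_pos: [0.4681, -0.1747, 0.1945]
tool_rot: [0.158, -3.138, 0.0]
ft_force: [-0.3, -0.5, -1.0]
finger_gap: 0.0942
gripper_force: 0.0
```

Run:
```python
from h import *
s=r.sense();print(s['time'],s['tool_pos'],s['tool_rot'],s['q'],s['ft_force'])
import pickle
k=r.camera_info("wrist");a=r.capture("wrist");pickle.dump(k,open('kw1','wb'))
cv2.imwrite('pics/w1.png',a);cv2.imwrite('pics/w1b.png',cv2.resize(a,None,fx=1.5,fy=1.5,interpolation=cv2.INTER_CUBIC))
```

```text
4.15 [ 0.4681065  -0.1746771   0.19445184] [ 1.58206719e-01 -3.13759206e+00  6.94567082e-05] [-4.30446785e-01  1.87555507e-01  1.66060976e+00 -4.77337333e-05
  1.29341979e+00 -2.10199065e+00] [-0.3458911  -0.45852508 -1.00332051]
```

View pics/w1b.png

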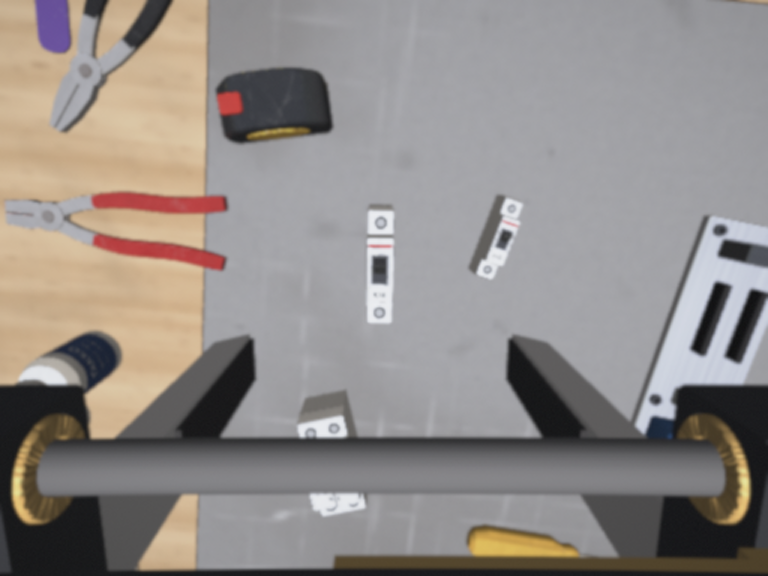

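The target breaker runs from (380,205) to (379,322) at 1.5x, upright in the picture, with its toggle at (380,270). The small look-alike is at (500,237), and part of the nest shows at right.

Run:
```python
from h import *
import pickle
k=pickle.load(open('kw1','rb'))
c=lambda l:(np.array(l,float)+.5)/1.5-.5
for n,l,z in [('near end bottom',[(380,205)],0),('near end edge top',[(380,211)],.045),('far end top',[(379,322)],[.045]),('lever',[(380,270)],.067),('mid sides',[(367.5,240),(392.5,240),(367,300),(392,300)],.06),('small',[(511,199),(488,278)],.0)]:
    print(n,np.round(ray(k,c(l),z)[:,:2],4).tolist())
print(proj(k,[[.4681,-.1747,0.06],[.4681,-.1747,0]])*1.5)
```

```text
near end bottom [[0.4229, -0.1789]]
near end edge top [[0.4244, -0.1788]]
far end top [[0.5004, -0.1717]]
lever [[0.4598, -0.1751]]
mid sides [[0.4425, -0.185], [0.4408, -0.169], [0.4819, -0.1815], [0.4802, -0.1651]]
small [[0.4087, -0.0825], [0.4697, -0.0904]]
[[379.13152703 280.35180174]
 [379.28586634 264.82108672]]
```

Emit:
{"method": "carry_out", "body": {
  "targets": [0.03, 0, 0.95, 0, 0, 0, 0.03, 0, 0.95, 0, 0, 0, 0.03, 0, 0.95, 0, 0, 0, 0.03, 0, 0.95, 0, 0, 0, 0.03, 0, 0.95, 0, 0, 0, 0.03, 0, 0.95, 0, 0, 0, 0.03, 0, 0.95, 0, 0, 0, 0, 0, 0.9, 0, 0, 0],
  "fingers": 50
}}

```text
time: 5.0
tool_pos: [0.4638, -0.175, 0.0427]
tool_rot: [0.158, -3.138, -0.0]
ft_force: [0.0, -0.1, 0.7]
finger_gap: 0.0497
gripper_force: 0.0
```

Emit:
{"method": "carry_out", "body": {
  "targets": [0, 0, 0, 0, 0, 0, 0, 0, 0, 0, 0, 0, 0, 0, 0, 0, 0, 0, 0, 0, 0, 0, 0, 0, 0, 0, 0, 0, 0, 0, 0, 0, 0, 0, 0, 0, 0, 0, 0, 0, 0, 0, 0, 0, 0, 0, 0, 0],
  "fingers": 0,
  "newtons": 15
}}

```text
time: 5.8
tool_pos: [0.4643, -0.1753, 0.0442]
tool_rot: [-0.159, 3.136, -0.001]
ft_force: [-0.5, -0.9, 6.7]
finger_gap: 0.0165
gripper_force: 15.0
```

Emit:
{"method": "carry_out", "body": {
  "targets": [0, 0, -0.5, 0, 0, 0, 0, 0, -1, 0, 0, 0, 0, 0, -1, 0, 0, 0, 0, 0, -1, 0, 0, 0, 0, 0, -1, 0, 0, 0, 0, 0, -1, 0, 0, 0, 0, 0, -0.5, 0, 0, 0, 0, 0, 0, 0, 0, 0]
}}

```text
time: 6.6
tool_pos: [0.4643, -0.1752, 0.1647]
tool_rot: [-0.159, 3.136, -0.002]
ft_force: [0.4, 0.2, -1.3]
finger_gap: 0.0167
gripper_force: 15.0
```

Emit:
{"method": "carry_out", "body": {
  "targets": [-0.16, 0.98, 0, 0, 0, 0, -0.16, 0.98, 0, 0, 0, 0, -0.16, 0.98, 0, 0, 0, 0, -0.16, 0.98, 0, 0, 0, 0, -0.16, 0.98, 0, 0, 0, 0, -0.16, 0.98, 0, 0, 0, 0, -0.16, 0.98, 0, 0, 0, 0, -0.16, 0.98, 0, 0, 0, 0]
}}

```text
time: 7.4
tool_pos: [0.473, -0.0156, 0.1624]
tool_rot: [0.159, -3.136, -0.0]
ft_force: [-0.3, -0.1, -1.5]
finger_gap: 0.0168
gripper_force: 15.0
```

Emit:
{"method": "carry_out", "body": {
  "targets": [-0.16, 0.98, 0, 0, 0, 0, -0.16, 0.98, 0, 0, 0, 0, -0.16, 0.98, 0, 0, 0, 0, -0.16, 0.98, 0, 0, 0, 0, -0.16, 0.98, 0, 0, 0, 0, 0, 0, 0, 0, 0, 0.8, 0, 0, 0, 0, 0, 0.8, 0, 0, 0, 0, 0, 0.8]
}}

```text
time: 8.2
tool_pos: [0.479, 0.0828, 0.1623]
tool_rot: [-0.146, -3.136, 0.0]
ft_force: [0.1, 0.0, -1.8]
finger_gap: 0.0168
gripper_force: 15.0
```

Emit:
{"method": "carry_out", "body": {
  "targets": [0, 0, 0, 0, 0, 0, 0, 0, 0, 0, 0, 0, 0, 0, 0, 0, 0, 0, 0, 0, 0, 0, 0, 0, 0, 0, 0, 0, 0, 0, 0, 0, 0, 0, 0, 0, 0, 0, 0, 0, 0, 0, 0, 0, 0, 0, 0, 0]
}}

```text
time: 9.0
tool_pos: [0.4796, 0.0826, 0.1634]
tool_rot: [-0.143, -3.138, 0.0]
ft_force: [-0.5, -0.1, -0.8]
finger_gap: 0.0166
gripper_force: 15.0
```

Run:
```python
from h import *
s=r.sense();print(s['time'],s['tool_pos'],s['tool_rot'],s['q'],s['ft_force'],s['finger_gap'])
import pickle
k=r.camera_info("wrist");a=r.capture("wrist");pickle.dump(k,open('kw2','wb'))
cv2.imwrite('pics/w2.png',a);cv2.imwrite('pics/w2b.png',cv2.resize(a,None,fx=1.5,fy=1.5,interpolation=cv2.INTER_CUBIC))
```

```text
9.0 [0.47956013 0.08260495 0.16344392] [-1.42514508e-01 -3.13834997e+00  1.89480996e-05] [ 9.53004424e-02  1.88188897e-01  1.73498255e+00 -1.14538454e-05
  1.21843133e+00 -1.38473299e+00] [-0.51623698 -0.06717966 -0.84271614] 0.016567209437942522
```

View pics/w2b.png

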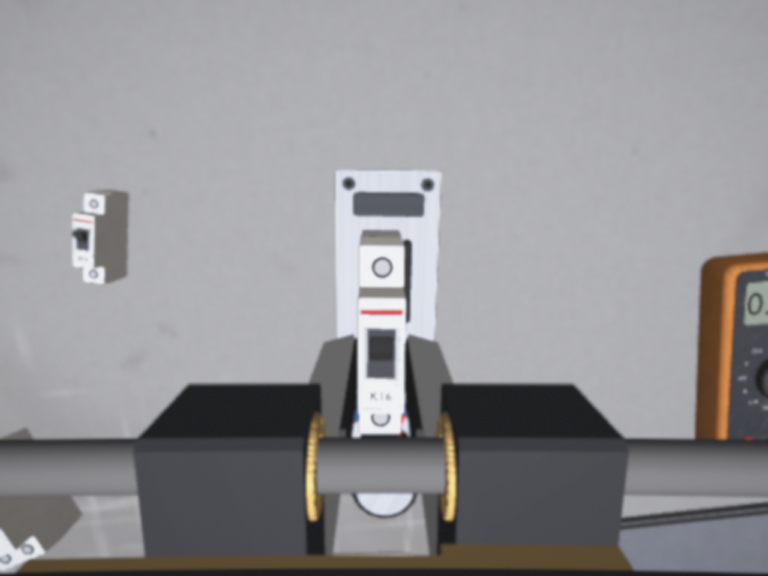

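The picture shows the plate edges from (335,170) to (338,335) and (441,171) to (436,335). The fixed jaw top runs (353,193) to (424,216), and the breaker is held upright and centred over the plate.

Run:
```python
from h import *
import pickle
k=pickle.load(open('kw2','rb'))
a=cv2.imread('pics/w2.png');g=cv2.cvtColor(a,cv2.COLOR_BGR2GRAY).astype(float)
# plate edges subpixel at rows
def edge(row,c0,c1):
    l=g[row,c0:c1];d=np.abs(np.diff(l));i=d.argmax();return c0+i+.5
rows=[118,150,160,170,180,190,200,210,218]
L=[(edge(y,214,234),y) for y in rows];R=[(edge(y,283,300),y) for y in rows]
PL=ray(k,L,.01);PR=ray(k,R,.01)
print(np.round(PL[:,:2],4).tolist());print(np.round(PR[:,:2],4).tolist())
M=(PL+PR)/2;p=np.polyfit(M[:,0],M[:,1],1);print('slope',p, np.polyfit(PL[:,0],PL[:,1],1)[0],np.polyfit(PR[:,0],PR[:,1],1)[0],'width',np.linalg.norm(PL-PR,axis=1))
c=lambda l:(np.array(l,float)+.5)/1.5-.5
J=ray(k,c([(353,193),(424,193),(354,216),(424,216)]),.042);print('jaw',np.round(J[:,:2],4).tolist())
E_=ray(k,c([(336,170),(441,171)]),.01);print('end',np.round(E_[:,:2],4).tolist())
s=r.sense();x=s['tool_pos'];print('tool',x,'line y at tool',np.polyval(p,x[0]),'tool slope',2*np.arctan2(s['tool_rot'][1],s['tool_rot'][0])+np.pi*1)
# held breaker: near face bottom/top edges
print('breaker near edge', ray(k,c([(360,243),(402,243)]),x[2]-.043+.045)[:,:2], ray(k,c([(360,290),(405,290),(358,400),(404,400)]),x[2]-.043+.06)[:,:2])
```

```text
[[0.4116, 0.0597], [0.4428, 0.0562], [0.4528, 0.0551], [0.463, 0.054], [0.4734, 0.0528], [0.4838, 0.0517], [0.4945, 0.0505], [0.5053, 0.0504], [0.5141, 0.0494]]
[[0.4178, 0.1286], [0.4489, 0.1247], [0.459, 0.124], [0.4693, 0.1234], [0.4796, 0.1217], [0.4901, 0.121], [0.5007, 0.1193], [0.5115, 0.1186], [0.5203, 0.118]]
slope [-0.10273946  0.13647242] -0.10139248409327485 -0.10408090523419834 width [0.06916247 0.06871605 0.06919996 0.06968686 0.06914551 0.06963108
 0.06907373 0.06850433 0.06888762]
jaw [[0.4219, 0.0719], [0.4257, 0.1145], [0.4355, 0.0711], [0.4394, 0.1135]]
end [[0.407, 0.0606], [0.4138, 0.1292]]
tool [0.47955658 0.0826432  0.163455  ] line y at tool 0.08720303547772101 tool slope 6.1924494665394665
breaker near edge [[0.43706854 0.07950009]
 [0.43846783 0.09504556]] [[0.45160622 0.07864278]
 [0.45301674 0.09430718]
 [0.49278536 0.07382243]
 [0.49430398 0.09067329]]
```

Emit:
{"method": "carry_out", "body": {
  "targets": [-0.2, 0.2, 0, 0, 0, 0.1, 0, 0, 0.9, 0, 0, 0, 0, 0, 0.9, 0, 0, 0, 0, 0, 0.9, 0, 0, 0, 0, 0, 0.9, 0, 0, 0, 0, 0, 0.8, 0, 0, 0, 0, 0, 0, 0, 0, 0, 0, 0, 0, 0, 0, 0]
}}

```text
time: 9.85
tool_pos: [0.4842, 0.0864, 0.0758]
tool_rot: [-0.155, -3.138, -0.0]
ft_force: [-0.1, -0.2, -0.0]
finger_gap: 0.0169
gripper_force: 15.0
```

Run:
```python
from h import *
s=r.sense();print(s['time'],s['tool_pos'],s['tool_rot'],s['ft_force'])
import pickle
k=r.camera_info("wrist");a=r.capture("wrist");pickle.dump(k,open('kw3','wb'))
cv2.imwrite('pics/w3.png',a);cv2.imwrite('pics/w3b.png',cv2.resize(a[100:260,170:340],None,fx=4,fy=3.7,interpolation=cv2.INTER_CUBIC))
```

```text
9.85 [0.48419803 0.08640306 0.07581496] [-1.55219565e-01 -3.13772125e+00 -2.69391007e-06] [-0.07473806 -0.16619949 -0.01883846]
```

View pics/w3b.png

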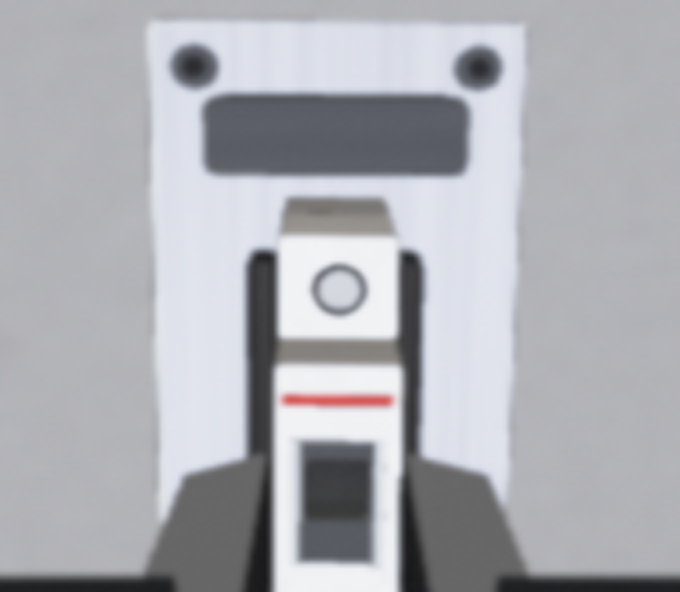

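The breaker is centred over the rails: their outer edges are at columns 248 and 424 (middle 336) and the breaker's middle is at 338. It also clears the jaw (edge at row 176, breaker at row 200). I'll lower it gently.

Emit:
{"method": "carry_out", "body": {
  "targets": [0, 0, 0.2, 0, 0, 0, 0, 0, 0.2, 0, 0, 0, 0, 0, 0.2, 0, 0, 0, 0, 0, 0.15, 0, 0, 0, 0, 0, 0.1, 0, 0, 0, 0, 0, 0.1, 0, 0, 0, 0, 0, 0.05, 0, 0, 0, 0, 0, 0, 0, 0, 0]
}}

```text
time: 10.7
tool_pos: [0.4839, 0.0862, 0.0554]
tool_rot: [-0.155, -3.138, 0.0]
ft_force: [-0.1, 0.2, -1.6]
finger_gap: 0.0171
gripper_force: 15.0
```

Emit:
{"method": "carry_out", "body": {
  "targets": [0, 0, 0.03, 0, 0, 0, 0, 0, 0.03, 0, 0, 0, 0, 0, 0, 0, 0, 0, 0, 0, 0.03, 0, 0, 0, 0, 0, 0, 0, 0, 0, 0, 0, 0, 0, 0, 0, 0, 0, 0, 0, 0, 0, 0, 0, 0, 0, 0, 0]
}}

```text
time: 11.5
tool_pos: [0.484, 0.0863, 0.0542]
tool_rot: [0.155, 3.137, -0.0]
ft_force: [-3.2, -0.8, 6.2]
finger_gap: 0.0168
gripper_force: 15.0
```

Contact at 6 N, at the height expected for the floor, so I'll release.

Emit:
{"method": "carry_out", "body": {
  "targets": [0, 0, 0, 0, 0, 0, 0, 0, 0, 0, 0, 0, 0, 0, 0, 0, 0, 0, 0, 0, 0, 0, 0, 0, 0, 0, 0, 0, 0, 0, 0, 0, 0, 0, 0, 0, 0, 0, 0, 0, 0, 0, 0, 0, 0, 0, 0, 0],
  "fingers": 70
}}

```text
time: 12.3
tool_pos: [0.4839, 0.0863, 0.0536]
tool_rot: [-0.155, -3.138, -0.0]
ft_force: [0.6, 0.3, 0.8]
finger_gap: 0.0699
gripper_force: 0.0
```

Emit:
{"method": "carry_out", "body": {
  "targets": [0, 0, -0.6, 0, 0, 0, 0, 0, -1, 0, 0, 0, 0, 0, -1, 0, 0, 0, 0, 0, -1, 0, 0, 0, 0, 0, -1, 0, 0, 0, 0, 0, -1, 0, 0, 0, 0, 0, 0, 0, 0, 0, 0, 0, 0, 0, 0, 0]
}}

```text
time: 13.1
tool_pos: [0.4838, 0.0863, 0.1657]
tool_rot: [0.155, 3.137, 0.0]
ft_force: [0.1, -0.0, -0.2]
finger_gap: 0.0703
gripper_force: 0.0
```

Run:
```python
from h import *
s=r.sense();print(s['time'],s['tool_pos'],s['tool_rot'],s['q'],s['ft_force'])
import pickle
k=r.camera_info("wrist");a=r.capture("wrist");pickle.dump(k,open('kw4','wb'))
cv2.imwrite('pics/w4.png',a)
b=r.capture("scene");cv2.imwrite('pics/s4.png',b)
A=cv2.resize(a[90:290,150:360],None,fx=2.2,fy=2.2,interpolation=cv2.INTER_CUBIC)
B=cv2.resize(b[150:240,200:270],None,fx=4.5,fy=4.5,interpolation=cv2.INTER_CUBIC)
H=max(A.shape[0],B.shape[0]);P=lambda i:cv2.copyMakeBorder(i,0,H-i.shape[0],0,0,cv2.BORDER_CONSTANT)
cv2.imwrite('pics/w4b.png',np.hstack([P(A),P(B)]));print(A.shape,B.shape)
```

```text
13.1 [0.48383287 0.08625594 0.16572955] [1.55040330e-01 3.13721530e+00 1.22284089e-04] [ 1.01885351e-01  1.96148234e-01  1.71981570e+00 -6.06308156e-06
  1.22507459e+00 -1.37014981e+00] [ 0.14614072 -0.01499899 -0.16023656]
(440, 462, 3) (405, 315, 3)
```

View pics/w4b.png

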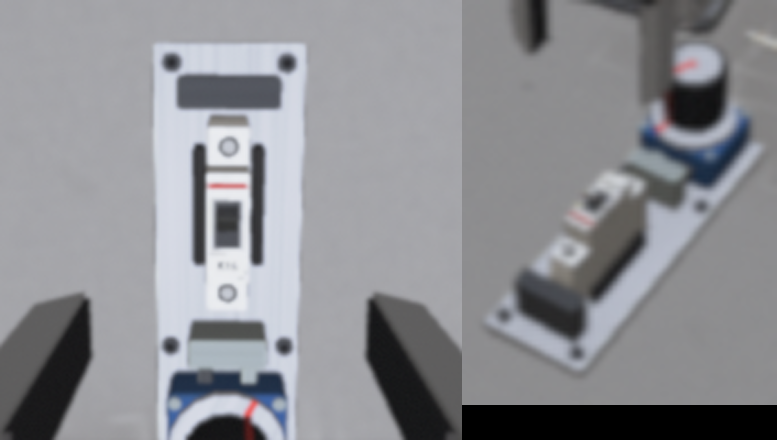

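The breaker stands centred between the rails (crop column 228) and clear of both jaws. The moving jaw's face is at crop row ~338, and the knob and collar are at the bottom of the crop. Next: jaw gap, knob position and cabinet clearance.

Run:
```python
from h import *
import pickle
k=pickle.load(open('kw4','rb'))
c=lambda l:(np.array(l,float)+.5)/2.2-.5+np.array([150,90])
P=lambda n,l,z:print(n,np.round(ray(k,c(l),z)[:,:2],4).tolist())
P('fixed face top',[(178,108),(281,108)],.042)
P('moving face top',[(189,338),(266,338)],.042)
P('moving face bottom',[(190,322),(264,322)],.0105)
P('breaker near bottom',[(229,116)],.01)
P('breaker far top edge',[(227,309)],.055)
P('collar line',[(257,401),(247,418)],.0475)
ks=r.camera_info('scene')
print('cabinet',ray(ks,[(297,150),(358,172)],0)[:,:2])
```

```text
fixed face top [[0.435, 0.0708], [0.4392, 0.1134]]
moving face top [[0.5365, 0.0641], [0.5399, 0.0985]]
moving face bottom [[0.5401, 0.0626], [0.5437, 0.0987]]
breaker near bottom [[0.4426, 0.0914]]
breaker far top edge [[0.5202, 0.0829]]
collar line [[0.5672, 0.0918], [0.575, 0.0865]]
cabinet [[ 0.7936476   0.01358275]
 [ 0.78593361 -0.18723761]]
```

Emit:
{"method": "carry_out", "body": {
  "targets": [-0.8, 0, 0, 0, 0, 0, -0.8, 0, 0, 0, 0, 0, -0.8, 0, 0, 0, 0, 0, -0.8, 0, 0, 0, 0, 0, -0.8, 0, 0, 0, 0, 0, -0.8, 0, 0, 0, 0, 0, -0.54, 0, 0, 0, 0, 0, 0, 0, 0, 0, 0, 0],
  "fingers": 70
}}

```text
time: 14.0
tool_pos: [0.5904, 0.0755, 0.1642]
tool_rot: [-0.156, -3.136, 0.0]
ft_force: [-0.3, 0.0, 0.3]
finger_gap: 0.0704
gripper_force: 0.0
```

Run:
```python
from h import *
s=r.sense();print(s['time'],s['tool_pos'],s['tool_rot'],s['q'])
import pickle
k=r.camera_info("wrist");a=r.capture("wrist");pickle.dump(k,open('kw5','wb'))
cv2.imwrite('pics/w5.png',a)
print(proj(k,[[*s['tool_pos'][:2],.092],[*s['tool_pos'][:2],.0475]]))
cv2.imwrite('pics/w5b.png',cv2.resize(a[50:300,140:380],None,fx=2.4,fy=2.4,interpolation=cv2.INTER_CUBIC))
```

```text
14.0 [0.59044276 0.07552462 0.16419464] [-1.55528250e-01 -3.13582015e+00  3.23843163e-04] [ 6.56883781e-02  4.26214601e-01  1.42134680e+00  1.62337672e-05
  1.29596021e+00 -1.40599896e+00]
[[252.66690737 202.70396551]
 [252.78444387 191.08112753]]
```

View pics/w5b.png

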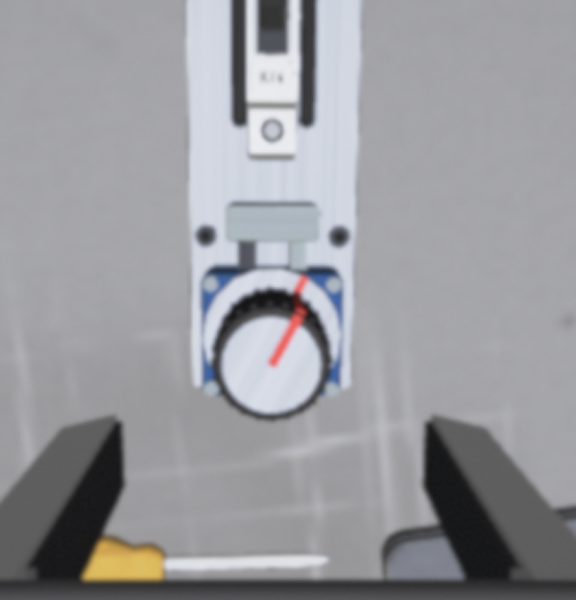

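The knob's top centre is at (272,365) in the crop, which is raw (253,202). The TCP axis projects to (252.7,202.7), so I'm on axis. I'll turn the wrist back, descend and grip.

Emit:
{"method": "carry_out", "body": {
  "targets": [0, 0, 0, 0, 0, -1, 0, 0, 0, 0, 0, -1, 0, 0, 0, 0, 0, -1, 0, 0, 0, 0, 0, -1, 0, 0, 0, 0, 0, -1, 0, 0, 0, 0, 0, -1, 0, 0, 0, 0, 0, -1, 0, 0, 0, 0, 0, -1]
}}

```text
time: 14.85
tool_pos: [0.5894, 0.0758, 0.1653]
tool_rot: [0.845, -3.025, -0.0]
ft_force: [0.2, -0.7, -0.9]
finger_gap: 0.0699
gripper_force: 0.0
```

Emit:
{"method": "carry_out", "body": {
  "targets": [0, 0, 0, 0, 0, -1, 0, 0, 0, 0, 0, -1, 0, 0, 0.87, 0, 0, 0, 0, 0, 0.87, 0, 0, 0, 0, 0, 0.87, 0, 0, 0, 0, 0, 0.87, 0, 0, 0, 0, 0, 0.87, 0, 0, 0, 0, 0, 0, 0, 0, 0]
}}

```text
time: 15.65
tool_pos: [0.5883, 0.0757, 0.0763]
tool_rot: [1.078, -2.946, -0.002]
ft_force: [-0.2, -0.1, 0.4]
finger_gap: 0.0694
gripper_force: 0.0
```

Emit:
{"method": "carry_out", "body": {
  "targets": [0, 0, 0, 0, 0, 0, 0, 0, 0, 0, 0, 0, 0, 0, 0, 0, 0, 0, 0, 0, 0, 0, 0, 0, 0, 0, 0, 0, 0, 0, 0, 0, 0, 0, 0, 0, 0, 0, 0, 0, 0, 0, 0, 0, 0, 0, 0, 0],
  "fingers": 0,
  "newtons": 26
}}

```text
time: 16.45
tool_pos: [0.5905, 0.0757, 0.0791]
tool_rot: [-1.079, 2.95, -0.0]
ft_force: [0.2, 0.5, 6.0]
finger_gap: 0.0379
gripper_force: 26.0
```

Run:
```python
from h import *
s=r.sense();print(s['time'],s['tool_pos'],s['tool_rot'],s['q'],s['ft_force'],s['ft_torque'],s['finger_gap'],s['gripper_force'])
```

```text
16.45 [0.59047361 0.07571616 0.07908385] [-1.07875695e+00  2.94974146e+00 -4.31259502e-04] [ 6.60348972e-02  5.12510101e-01  1.50492253e+00 -4.88315951e-05
  1.12333235e+00 -2.20594699e+00] [0.23705607 0.47590308 6.01557355] [-0.06065241  0.02418934  0.0308125 ] 0.037895091796356306 26.001186668872833
```

Emit:
{"method": "carry_out", "body": {
  "targets": [0, 0, 0, 0, 0, 0.8, 0, 0, 0, 0, 0, 0.8, 0, 0, 0, 0, 0, 0.8, 0, 0, 0, 0, 0, 0.8, 0, 0, 0, 0, 0, 0.8, 0, 0, 0, 0, 0, 0.8, 0, 0, 0, 0, 0, 0.8, 0, 0, 0, 0, 0, 0.8]
}}

```text
time: 17.25
tool_pos: [0.5907, 0.0753, 0.0791]
tool_rot: [-0.293, 3.127, -0.001]
ft_force: [1.0, -2.9, 5.6]
finger_gap: 0.0383
gripper_force: 26.0
```

```bash
cat > t.py <<'E'
from h import *
s=r.sense();print(s['time'],s['tool_pos'],s['q'][5],s['q'][0],s['ft_force'],s['ft_torque'],s['finger_gap'],s['gripper_force'])
E
python3 t.py
```

```text
17.25 [0.59065016 0.07526858 0.07908515] -1.691515341373839 0.06562614811504223 [ 0.99368588 -2.92438996  5.56993899] [-0.65683248 -0.25415931  0.14015231] 0.03826461477211333 26.00282907485962
```

Emit:
{"method": "carry_out", "body": {
  "targets": [0, 0, 0, 0, 0, 0.8, 0, 0, 0, 0, 0, 0.8, 0, 0, 0, 0, 0, 0.8, 0, 0, 0, 0, 0, 0.8, 0, 0, 0, 0, 0, 0.8, 0, 0, 0, 0, 0, 0.8, 0, 0, 0, 0, 0, 0.8, 0, 0, 0, 0, 0, 0.8]
}}

```text
time: 18.05
tool_pos: [0.5906, 0.0749, 0.0791]
tool_rot: [0.509, 3.099, -0.002]
ft_force: [-0.3, -6.7, 5.9]
finger_gap: 0.0377
gripper_force: 26.0
```

```bash
python3 t.py
```

```text
18.05 [0.59057459 0.07485624 0.07909152] -1.1794834495628903 0.06524098241441 [-0.33172485 -6.7148236   5.9034377 ] [-1.31649911 -0.01161078  0.18306411] 0.03766517915743414 26.009104549884796
```

Emit:
{"method": "carry_out", "body": {
  "targets": [0, 0, 0, 0, 0, 0.8, 0, 0, 0, 0, 0, 0.8, 0, 0, 0, 0, 0, 0.8, 0, 0, 0, 0, 0, 0.8, 0, 0, 0, 0, 0, 0.8, 0, 0, 0, 0, 0, 0, 0, 0, 0, 0, 0, 0, 0, 0, 0, 0, 0, 0]
}}

```text
time: 18.85
tool_pos: [0.5904, 0.0746, 0.0791]
tool_rot: [0.993, 2.98, -0.002]
ft_force: [-1.3, -6.6, 5.9]
finger_gap: 0.0379
gripper_force: 26.0
```

```bash
python3 t.py
```

```text
18.85 [0.59040303 0.07461478 0.07905462] -0.8619605021611638 0.06495688834158089 [-1.3044848  -6.60570606  5.85794796] [-1.54671954  0.21998193  0.04890583] 0.03794512467700194 26.01447343826294
```

Emit:
{"method": "carry_out", "body": {
  "targets": [0, 0, 0, 0, 0, 0.6, 0, 0, 0, 0, 0, 0.6, 0, 0, 0, 0, 0, 0.6, 0, 0, 0, 0, 0, 0.6, 0, 0, 0, 0, 0, 0.6, 0, 0, 0, 0, 0, 0.6, 0, 0, 0, 0, 0, 0.6, 0, 0, 0, 0, 0, 0.6]
}}

```text
time: 19.65
tool_pos: [0.5902, 0.0745, 0.079]
tool_rot: [1.545, 2.734, -0.003]
ft_force: [-2.8, -7.7, 6.8]
finger_gap: 0.0377
gripper_force: 26.0
```

```bash
python3 t.py
```

```text
19.65 [0.59019507 0.07446668 0.07904739] -0.47616358329125796 0.06487017970411103 [-2.77882721 -7.74145114  6.82606777] [-1.79387803  0.65864762  0.17388598] 0.03769780272183929 26.016477942466736
```

Emit:
{"method": "carry_out", "body": {
  "targets": [0, 0, 0, 0, 0, 0.5, 0, 0, 0, 0, 0, 0.5, 0, 0, 0, 0, 0, 0.5, 0, 0, 0, 0, 0, 0.5, 0, 0, 0, 0, 0, 0.5, 0, 0, 0, 0, 0, 0.5, 0, 0, 0, 0, 0, 0.5, 0, 0, 0, 0, 0, 0.5]
}}

```text
time: 20.45
tool_pos: [0.59, 0.0745, 0.079]
tool_rot: [1.961, 2.454, -0.003]
ft_force: [-3.9, -9.1, 8.3]
finger_gap: 0.0378
gripper_force: 26.0
```

```bash
python3 t.py
python3 - <<'E'
from h import *
import pickle
k=r.camera_info("wrist");a=r.capture("wrist");pickle.dump(k,open('kw6','wb'))
cv2.imwrite('pics/w6.png',a)
cv2.imwrite('pics/w6b.png',cv2.resize(a[90:300,140:380],None,fx=2.5,fy=2.5,interpolation=cv2.INTER_CUBIC))
E
```

```text
20.45 [0.58995352 0.0744553  0.07902711] -0.1565864159301173 0.06491761255517713 [-3.89889122 -9.0737225   8.27179642] [-1.76615532  1.04066292  0.31534268] 0.03776795400448687 26.01589947938919
```

View pics/w6b.png

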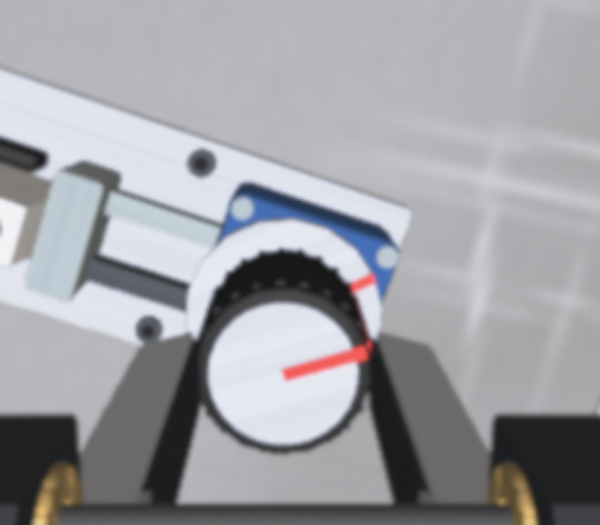

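The jaw appears to touch the breaker (crop (70,230)). The knob line runs (287,375) to (370,352) and the collar line (352,288) to (375,279). I'll measure the slip.

Run:
```python
from h import *
import pickle
k=pickle.load(open('kw6','rb'))
c=lambda l:(np.array(l,float)+.5)/2.5-.5+np.array([140,90])
C=ray(k,c([(282,372)]),.092)[0]  # disc centre
print('centre',C)
p=ray(k,c([(368,352)]),.092)[0]-C; pl=ray(k,c([(287,375),(370,352)]),.092)
q=ray(k,c([(352,288),(375,279)]),.0475)
A=lambda v:np.degrees(np.arctan2(v[1],v[0]))
print('knob ang',A(p),A(pl[1]-pl[0]),np.hypot(*p[:2]))
for ax in ([.5904,.0755],C[:2]): print('collar',[ (A(x[:2]-ax),np.hypot(*(x[:2]-ax))) for x in q])
print(A(q[1]-q[0]))
```

```text
centre [0.58947727 0.0760483  0.092     ]
knob ang 26.644418352096345 29.18021703220761 0.019497772794277984
collar [(np.float64(37.727548939413), np.float64(0.019877563617655077)), (np.float64(37.03992031612585), np.float64(0.0265244153430398))]
collar [(np.float64(34.908294864916115), np.float64(0.020296434187992804)), (np.float64(34.927211536543034), np.float64(0.026948991403219828))]
34.98492479892324
```

Slip is now about 8°. I need about 35° more to reach roughly 43°.

Emit:
{"method": "carry_out", "body": {
  "targets": [0, 0, 0, 0, 0, 0.95, 0, 0, 0, 0, 0, 0.95, 0, 0, 0, 0, 0, 0.95, 0, 0, 0, 0, 0, 0.95, 0, 0, 0, 0, 0, 0.95, 0, 0, 0, 0, 0, 0.95, 0, 0, 0, 0, 0, 0.95, 0, 0, 0, 0, 0, 0.95]
}}

```text
time: 21.3
tool_pos: [0.5896, 0.0745, 0.079]
tool_rot: [2.607, 1.752, -0.004]
ft_force: [-7.4, -8.5, 9.0]
finger_gap: 0.0377
gripper_force: 26.0
```

Emit:
{"method": "carry_out", "body": {
  "targets": [0, 0, 0, 0, 0, 0, 0, 0, 0, 0, 0, 0, 0, 0, 0, 0, 0, 0, 0, 0, 0, 0, 0, 0, 0, 0, 0, 0, 0, 0, 0, 0, 0, 0, 0, 0, 0, 0, 0, 0, 0, 0, 0, 0, 0, 0, 0, 0],
  "fingers": 70
}}

```text
time: 22.1
tool_pos: [0.5902, 0.0757, 0.0786]
tool_rot: [2.604, 1.757, 0.0]
ft_force: [0.5, -0.1, -0.6]
finger_gap: 0.0699
gripper_force: 0.0
```

Emit:
{"method": "carry_out", "body": {
  "targets": [0, 0, -0.5, 0, 0, 0, 0, 0, -1, 0, 0, 0, 0, 0, -1, 0, 0, 0, 0, 0, -1, 0, 0, 0, 0, 0, -1, 0, 0, 0, 0, 0, 0, 0, 0, 0, 0, 0, 0, 0, 0, 0, 0, 0, 0, 0, 0, 0]
}}

```text
time: 22.9
tool_pos: [0.5897, 0.0757, 0.1676]
tool_rot: [-2.604, -1.756, 0.002]
ft_force: [0.3, -0.2, -0.1]
finger_gap: 0.0702
gripper_force: 0.0
```

```bash
python3 t.py
python3 - <<'E'
from h import *
import pickle
k=r.camera_info("wrist");a=r.capture("wrist");pickle.dump(k,open('kw7','wb'))
cv2.imwrite('pics/w7.png',a)
cv2.imwrite('pics/w7b.png',cv2.resize(a[50:300,100:380],None,fx=2.4,fy=2.4,interpolation=cv2.INTER_CUBIC))
E
```

```text
22.9 [0.58973641 0.07566896 0.1676444 ] 0.45005939834122327 0.06602208442143409 [ 0.322042   -0.19628076 -0.14708387] [-0.05021735  0.07738358  0.01867761] 0.07022677213257492 0.0
```

View pics/w7b.png

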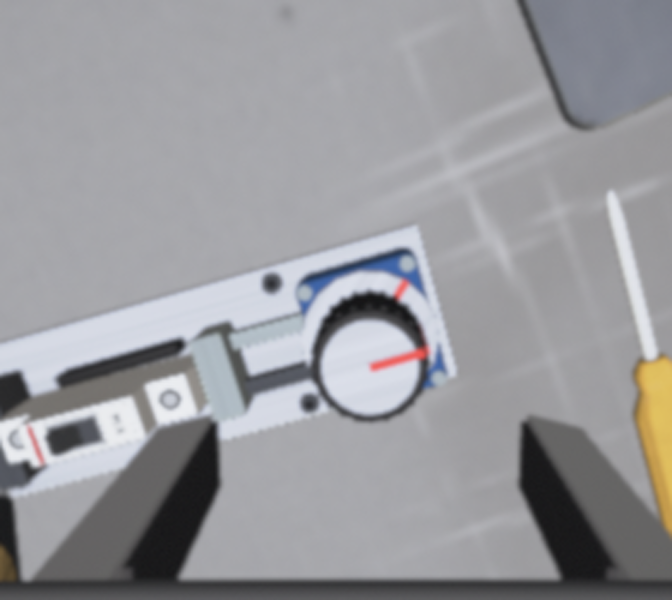

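The breaker is held between both jaws. The knob line now runs (372,367) to (428,353) and the collar line (398,299) to (408,283).

Run:
```python
from h import *
import pickle
k=pickle.load(open('kw7','rb'))
c=lambda l:(np.array(l,float)+.5)/2.4-.5+np.array([100,50])
p=ray(k,c([(372,367),(428,353)]),.092);q=ray(k,c([(398,299),(408,283)]),.0475)
A=lambda v:np.degrees(np.arctan2(v[1],v[0]))
C=p[0];print(C,'knob',A(p[1]-p[0]))
for ax in ([.5902,.0757],C[:2]): print('collar',[(A(x[:2]-ax),np.hypot(*(x[:2]-ax))) for x in q],'knob',A(p[1][:2]-ax))
```

```text
[0.59061999 0.07529693 0.092     ] knob -7.475090595465593
collar [(np.float64(33.81592180360064), np.float64(0.019007037223876228)), (np.float64(34.60677024481364), np.float64(0.026290070977357884))] knob -8.467534114861916
collar [(np.float64(35.54077133567316), np.float64(0.018890973766142113)), (np.float64(35.85496736680143), np.float64(0.026179520218351))] knob -7.475090595465593
```

The slip is about 43°, within 20 to 72°. The gripper is clear, so I'm handing in.

```bash
python3 -c "
from station import r
print(r.sign_off())"
```

```text
the job is handed in; nothing more can be done
None
```

I set the narrow breaker in the nest and clamped it between both jaws; the knob's line measures about 43° clockwise ahead of the collar's. The gripper has let go, and I handed the job in at about 23 s; the judge's result wasn't shown.

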